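Zero the glaze scale through its calibration port

TASK

The pottery studio's glaze scale has to be re-zeroed, which needs an empty pan: take the beaker off the pan and set it down upright on the ware board, clear of the pinch pot, without dropping it. Then take the ball stylus out of the tool block, reach its lower ball end through the small calibration hole in the scale's control strip and press the recessed button all the way down, keeping the pan empty; finish while still holding the stylus in the gripper with the button held down. Leave everything else where it stands.

Things in the scene. Friction and masses are not known exactly. Their poses are not given: they have to be found in the camera images.
- scale: Bench scale, grey plastic housing 260 (x) x 210 (y) x 45 mm high, fixed to the table. Origin: centre of its underside, on the table. Its control strip (75 mm deep, flat, 45 mm above the table, with a display, two keys, a bubble level and the calibration hole) is along its -x side; the pan covers the rest.
- pan: The scale's stainless weighing pan, 180 (x) x 205 (y) mm, flat, its top 60 mm above the table. Origin: under the pan's centre, 45 mm above the table (the pan's top is at +15 mm); axes parallel to the scale's. It does not move on the scale.
- cal_hole (a point): Centre of the mouth of the calibration hole, level with the control strip (45 mm above the table): round, vertical, 11 mm across, thin black collar, the only hole in the scale, 92.5 mm to -x and 80 mm to -y of the scale's origin (near its -x, -y corner). The button's top is 12 mm below the mouth. Axes as the scale's, z up.
- cal_button (a joint): Travel of the white recessed button (9 mm across) down the calibration hole: 0 up, 0.005 m fully down. Spring-loaded: starts to move at 1.2 N, 4.2 N when fully down; springs back when let go.
- beaker: Plain straight-sided bisque-fired beaker without handle, pale buff pink, 58 mm outside diameter, 85 mm high, wall 4.5 mm, about 0.17 kg, open at the top; stands on the pan at the start. Origin: centre of its underside; z up its axis.
- ware_board: Plywood ware board 200 (x) x 270 (y) mm on two battens, top 24 mm above the table, fixed. Origin: under its centre at table level; x along its short side. It is on the robot's left or right, opposite the tool block.
- pinch_pot: Small grey clay pot, 68 mm across, 34 mm high, standing on the +y half of the ware board (the -y half is free). Origin: centre of its underside. A bystander.
- tool_block: Wooden block 55 (x) x 180 (y) x 60 mm high, fixed, drilled with three holes 9 mm across and 52 mm deep at y = -60, 0, +60 mm on its centre line. Origin: centre of its underside, on the table. One tool stands in each hole, in any order.
- stylus: Ball stylus, 155 mm long, 30 g, upright in the block. Origin: the very end of its lower ball; z up along it. Ball 6 mm across, 4 mm steel shank, pale round handle 12 mm thick from 45 to 125 mm above the origin, thin shank, 10 mm ball on top (the only tool topped by a ball). The handle's shoulder rests on the block's top, so the origin is 15 mm and the top 170 mm above the table.
- loop_tool: Trimming tool in the block, pale wooden 12 mm handle, wire loop 26 mm wide on top, its top 169 mm above the table. Origin: 3 mm below its lower end. A bystander.
- wood_knife: Modelling knife in the block, darker wooden 12 mm handle, flat wooden blade 14 mm wide on top, its top 168 mm above the table. Origin: 3 mm below its lower end. A bystander.
- glaze_jar: Closed jar, 68 mm across, 85 mm high, at the back. Origin: centre of its underside. A bystander.
- foot_bowl: Grey clay footed bowl, 132 mm across, 58 mm high, at the back. Origin: centre of its underside. A bystander.
- mug: Grey-green mug, 76 mm across, 85 mm high, at the back right. Origin: centre of its underside. A bystander.
- rib: Flat wooden rib, about 50 x 115 x 8 mm, lying on the table near the robot. Origin: on its underside. A bystander.
Things that resemble listed ones, but are neither listed nor needed, are in the scene too. What is shaped like the beaker but red is not meant.

How it is judged:
On the way, in this order (a step that is already met when the one before it is completed fails the run):
1. The beaker stands upright and released on the ware board; the pan is empty (z of beaker in the frame of ware_board between 0.021 and 0.027 m and x of beaker in the frame of ware_board between -0.09 and 0.09 m and y of beaker in the frame of ware_board between -0.125 and 0.125 m and angle between beaker's own z axis and vertical below 0.1 rad and linear speed of beaker below 0.02 m/s and contact force between beaker and ware_board above 0.4 N and contact force between beaker and the fingers below 0.05 N and contact force between pan and anything else below 0.1 N and contact force between beaker and pinch_pot below 0.05 N), for 0.2 s.
2. The stylus, held in the gripper, presses the button down through the calibration hole (value of joint cal_button above 0.0035 m and z of stylus in the frame of cal_hole below -0.01 m and horizontal distance between stylus and cal_hole below 0.006 m and contact force between stylus and scale above 1.5 N and contact force between stylus and the fingers above 2 N), for 0.3 s.
At the end, for the whole second after the job is handed in: Button at least 3.5 of 5 mm down under the stylus, which the gripper holds, its tip 10 mm or more inside the hole; nothing touches the pan; the beaker stands on the ware board, released, clear of the pot, at rest, upright within 0.1 rad, its centre 10 mm or more inside the edge (all of step 1 and all of step 2); the arm keeps its last pose, push and grip.
It fails at once if The button is pressed while something is on the pan (value of joint cal_button above 0.002 m and contact force between pan and anything else above 0.3 N).
It fails at once if The beaker is tipped over (angle between beaker's own z axis and vertical above 0.7 rad).
It fails at once if The beaker is dropped: it falls freely by more than about 20 mm (contact force between beaker and the fingers below 0.05 N and linear speed of beaker above 0.65 m/s).
It fails at once if A bystander is moved by more than 30 mm (distance of any of loop_tool, wood_knife, pinch_pot, glaze_jar, foot_bowl, mug, rib from where it was at the start of the episode above 0.03 m).
It also fails if it takes over 64 s, if anything falls off the work surface, if the arm or the gripper's body presses on something with over 40 N, if the wrist force passes 120 N, or if a joint passes its speed limit or range.

ROBOT

A 7-joint arm with a two-finger parallel gripper is mounted at the origin on the work surface. World frame = base frame: x ahead of the robot, y to its left, z up, the work surface at z = 0. Lengths are in m, angles in rad, forces in N, time in s.
With the tool pointing down it reaches from about 0.4 to 0.85 m from the base axis. Payload 4.5 kg.
Tool frame: the origin (TCP) lies on the centre line of the jaws, within the pads' length; the fingertips stand 14 mm ahead of it and the grasp point (between the pads) lies 5 mm behind it (r.tcp_to_tips is the z of the fingertips in the tool frame, in m); z points along the fingers, y is the direction in which the jaws open and shut (so a half turn about z gives the same grasp; the last joint's range is limited). The gripper opens to 88 mm and grips with 3 to 60 N. Pads are 18 mm wide; open, the fingers measure 123 mm over their backs; the gripper's body (75 mm by 187 mm) begins 45 mm behind the grasp point.
Start: joints at [-1.093, 0.689, -0.195, 1.565, 0.157, 0.902, -0.215], TCP at [0.268, 0.564, 0.253] pointing down, gripper open.
Joint ranges: [-3.01, 3.01], [-0.46, 2.08], [-1.47, 1.51], [0.13, 2.56], [-1, 4.14], [0.04, 2.09], [-2.66, 2.66]. Speed limits (rad/s): [2.57, 2.57, 3.14, 3.14, 3.14, 3.14, 3.14].

INTERFACE

Orientations are given as a unit quaternion [x, y, z, w].
In Python, from plant import r, viewer gives the robot as it stands.
- The arm moves only by the shell command python3 -m inch 'ROWS' [FORCE]. ROWS is JSON, a list of rows, each a list of 3 entries, a list of its own where there are three numbers: the closure, from 0 (fully open) to 1 (shut), then the shift along the tool's x, y, z in cm, then the turn about the tool's z in degrees. In form: [[fingers, [x, y, z], yaw], ...]. A call has 1 to 20 rows; each row is the pose to reach, as a shift and turn from the pose commanded when the call began, along the tool's axes at that moment; what a row does not reach only later rows make up. A row lasts 1/10 s, in which the tool goes at most 50 mm and 8.59 degrees, less where a joint would pass 70% of its speed; a pose out of reach is approached as far as the arm can. A call with a gripper value outside its range is refused whole. The fingers move at their own pace and stop on an object; FORCE is the grip in N (left out, the last holds). Time passes only in rows, so rows that repeat a pose let the fingers close. It gives the time, the measured TCP pose, the force and the opening at its end, in the units of the state.
- r.get_state(): the state, without advancing time (a new reading comes with each control period).
- viewer.snapshot(name): name is "side" or "top"; returns the picture (420x560x3 uint8, red, green, blue); there is no depth.
- viewer.camera_params(name): a dict with "intrinsics" (3x3 intrinsics, pixels), "k1" (the pictures are not rectified: a ray, as slopes to the right and down, at radius r is drawn at 1 + k1 r^2 times it, then the intrinsics apply), "world_to_cam" (4x4, takes a point from world to camera coordinates). Camera axes: x right, y up, looking along -z (the intrinsics and any distortion apply to the point x, -y, -z); pixel columns grow to the right and rows downward; lengths in m; the calibration is good to about 2 mm. A picture is of the moment at which its call begins. camera_params takes no time and is no camera call.
- r.finish_job(): hands the job in, once; it reports no verdict.
Trained networks look in the newest picture that a camera, given by its name, has taken for a name from the list of things; names that differ only in an ending like _2 or _b are one class to them, and where a whole thing is asked for, a point or a joint stands for the part that bears it (a point fixed in the world has none). Each returns a list of dicts, best first, with "p" (0 to 1); they miss things now and then, are a little off and sometimes report something else, mostly with a low value. They report only what shows in the picture. A call takes as long as a camera call. They do not tell look-alikes from the thing itself.
- viewer.outline_of(camera, name): "pixels" (420x560 bool, what is visible of it) and "bbox" ([left, top, width, height] in pixels, round what is visible of it).
The state is a dict: "clock": time; "q": joint angles; "qd": joint speeds; "joint_torque": joint torques, N m; "tool_pos": TCP position; "eef_rot": TCP orientation; "contact_force": force on the tool from outside, world axes, zero at the start; "moment": the same for the moment, N m; "opening": opening from 0.0 (shut) to 1.0 (fully open).
Only numpy, scipy, OpenCV 4.12 (cv2) and the standard library are available. Lean on these libraries where they do the work, as an engineer would, in place of code of your own. Each camera call takes 0.05 s, during which the arm holds its last target.

## Working session

There is one attempt and no reset: what is moved stays moved. The work goes in short steps, Python scripts to look and compute and a shell command to move; the robot and the scene stay as the last step left them, time stands still between calls to the robot, and variables do not carry over. Pictures are saved under pics/ and viewed, and the job is handed in when it is done.

```bash
ls; mkdir -p pics; python3 - <<'E'
from plant import r, viewer
import cv2, numpy as np
s=r.get_state(); print(s)
for c in ("side","top"):
    im=viewer.snapshot(c); cv2.imwrite(f"pics/{c}0.png",im[:,:,::-1]); 
    p=viewer.camera_params(c); print(c,p)
print(r.tcp_to_tips, r.get_state()['clock'])
E
```

```text
pics
{'clock': 0.0, 'q': array([-1.09321051,  0.68996047, -0.19452918,  1.56636899,  0.15731615,
        0.9024962 , -0.21510492]), 'qd': array([ 6.10599432e-04,  4.48069995e-04, -2.51843369e-03,  7.10988992e-05,
        1.98042492e-03, -7.97295901e-04,  1.28876463e-04]), 'joint_torque': array([-2.17312436e-04, -5.27557504e+01, -1.26670003e+00, -1.53431386e+01,
       -5.26096125e-02,  6.63566592e-03,  1.56446572e-04]), 'tool_pos': array([0.26812558, 0.56388035, 0.25191842]), 'eef_rot': array([ 2.20025552e-01,  9.75493676e-01, -9.09442245e-04, -1.33509384e-04]), 'contact_force': array([0.55515964, 0.5736416 , 0.28819318]), 'moment': array([-0.05318292, -0.04106565,  0.03039829]), 'opening': 1.0013429522172637}
side {'intrinsics': array([[484.49180028,   0.        , 287.07962938],
       [  0.        , 484.49180028, 213.62626465],
       [  0.        ,   0.        ,   1.        ]]), 'k1': -0.12070412777738374, 'world_to_cam': array([[ 0.9525575 , -0.303476  ,  0.02316301, -0.54040419],
       [ 0.15846854,  0.55949878,  0.81354092, -0.14443359],
       [-0.25984982, -0.7712739 ,  0.58104616, -1.00205334],
       [ 0.        ,  0.        ,  0.        ,  1.        ]])}
top {'intrinsics': array([[397.91094228,   0.        , 280.61346521],
       [  0.        , 397.91094228, 206.12468839],
       [  0.        ,   0.        ,   1.        ]]), 'k1': -0.046770911965978795, 'world_to_cam': array([[-0.06630289, -0.99779181,  0.00392901,  0.02793459],
       [ 0.9685403 , -0.06341156,  0.24064219, -0.5838109 ],
       [-0.23986166,  0.01976068,  0.97060594, -0.89367611],
       [ 0.        ,  0.        ,  0.        ,  1.        ]])}
0.014 0.1
```

View pics/side0.png

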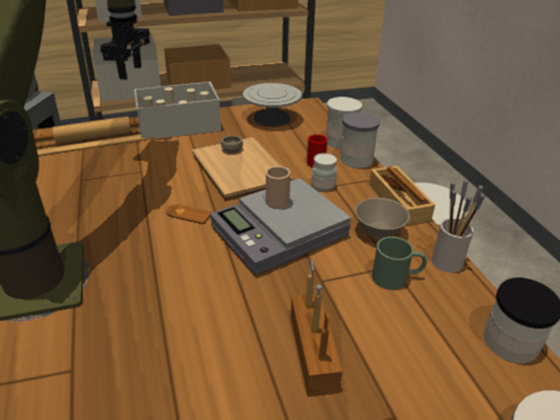

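View pics/top0.png

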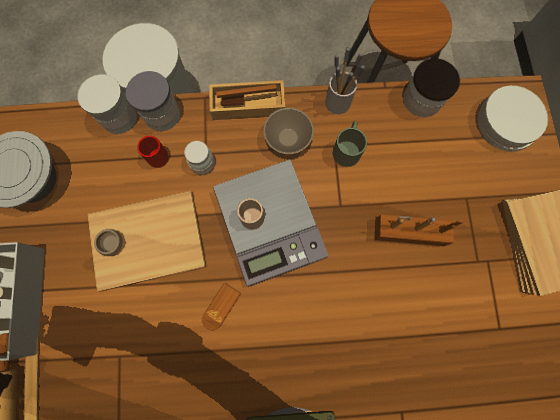

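The side view shows the beaker at about (278,188), the scale at (280,222), the block at (316,345) and the board at (240,165). In the top view the beaker is at (251,213), the calibration hole is near (313,245), the block is at (415,230) and the board is at (147,240), with the pot at (108,242). The red beaker at (151,150) in the top view is the decoy.

```bash
cat > h.py <<'E'
from plant import r, viewer
import cv2, numpy as np
from scipy.optimize import least_squares
P={c:viewer.camera_params(c) for c in("side","top")}
def proj(c,X):
    X=np.atleast_2d(X).astype(float);p=P[c];W=p["world_to_cam"]
    q=X@W[:3,:3].T+W[:3,3]; s=np.c_[q[:,0],-q[:,1]]/(-q[:,2:3])
    s=s*(1+p["k1"]*(s**2).sum(1,keepdims=True)); K=p["intrinsics"]
    return s*[K[0,0],K[1,1]]+K[:2,2]
def ray(c,uv):
    p=P[c];K=p["intrinsics"];W=p["world_to_cam"]
    d=(np.array(uv,float)-K[:2,2])/[K[0,0],K[1,1]]; s=d.copy()
    for _ in range(30): s=d/(1+p["k1"]*(s@s))
    R=W[:3,:3]; return -R.T@W[:3,3], R.T@np.array([s[0],-s[1],-1])
def atz(c,uv,z):
    o,d=ray(c,uv); return o+d*(z-o[2])/d[2]
def crop(c,im,x0,y0,w,h,f,name,pts=None):
    a=np.ascontiguousarray(cv2.resize(im[y0:y0+h,x0:x0+w,::-1],None,fx=f,fy=f,interpolation=cv2.INTER_CUBIC))
    if pts is not None:
        for u,v in pts: cv2.circle(a,(int(round((u-x0+.5)*f)),int(round((v-y0+.5)*f))),2,(0,255,0),-1)
    cv2.imwrite("pics/"+name,a)
E
python3 - <<'E'
from h import *
T=cv2.imread("pics/top0.png")[:,:,::-1]; S=cv2.imread("pics/side0.png")[:,:,::-1]
crop("top",T,200,150,140,140,5,"t_scale.png"); crop("top",T,365,200,100,60,8,"t_block.png")
crop("side",S,270,250,90,145,4,"s_block.png"); crop("side",S,200,150,160,130,5,"s_scale.png")
M={}
for n in ("beaker","stylus","ware_board","pinch_pot","scale","pan","tool_block","cal_hole"):
    for c in("top","side"):
        for d in viewer.outline_of(c,n)[:3]:
            ys,xs=np.nonzero(d["pixels"]); print(n,c,round(d["p"],2),d["bbox"],len(xs),xs.mean().round(1),ys.mean().round(1))
            M.setdefault(f"{n}_{c}",d["pixels"])
np.savez("masks.npz",**M); print(r.get_state()["clock"])
E
```

```text
beaker top 0.98 [139.0, 135.2, 29.4, 33.5] 690 152.9 151.7
beaker side 0.64 [265.6, 162.6, 26.7, 48.9] 1011 277.6 186.6
beaker side 0.59 [308.3, 135.8, 15.3, 30.3] 433 315.8 146.7
beaker side 0.22 [239.8, 175.8, 112.9, 72.4] 3844 296.6 213.7
stylus side 0.72 [314.3, 285.5, 6.4, 46.5] 307 316.1 309.9
ware_board top 0.77 [87.8, 188.7, 117.7, 104.0] 7795 147.2 240.6
ware_board side 0.85 [193.3, 137.6, 88.5, 62.7] 3058 236.7 166.9
ware_board side 0.58 [292.6, 292.8, 53.4, 104.0] 3058 314.5 350.6
pinch_pot top 0.68 [91.6, 225.9, 30.9, 31.6] 629 107.4 241.8
pinch_pot side 0.58 [224.6, 136.9, 19.9, 12.6] 299 232.3 143.8
scale top 0.78 [213.5, 162.4, 116.4, 125.9] 8158 271.0 224.0
scale side 0.69 [208.4, 179.0, 142.7, 96.4] 7566 280.1 226.4
scale side 0.66 [265.9, 161.4, 29.2, 49.6] 998 277.9 186.6
pan top 0.89 [217.4, 160.0, 97.7, 96.6] 5401 265.2 205.8
pan top 0.27 [201.0, 285.7, 38.1, 45.0] 883 219.6 306.4
pan side 0.96 [240.5, 176.0, 109.6, 73.2] 3658 296.4 214.0
tool_block side 0.97 [292.3, 293.9, 51.8, 102.1] 2984 314.5 351.3
cal_hole top 0.95 [214.7, 163.2, 113.4, 120.2] 8435 270.8 223.2
cal_hole side 0.62 [211.2, 177.9, 134.9, 99.5] 7586 279.8 226.3
0.9
```

View pics/t_scale.png

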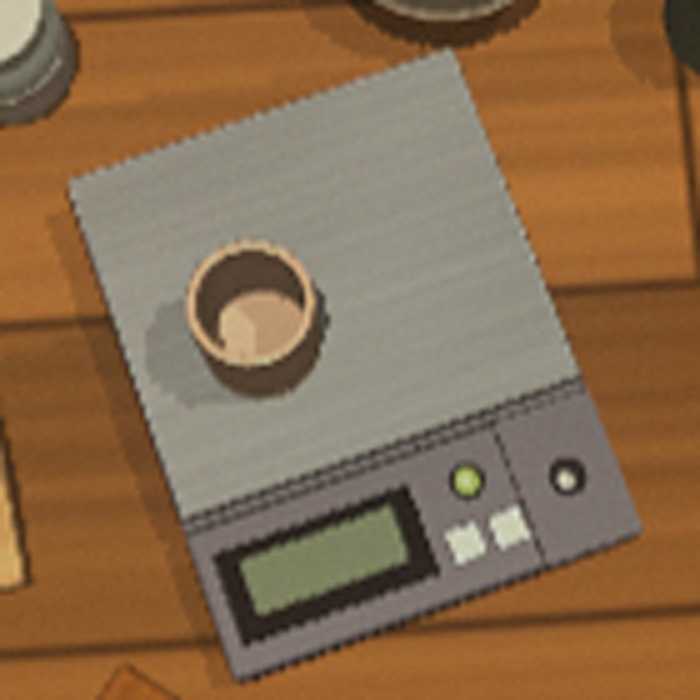

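View pics/t_block.png

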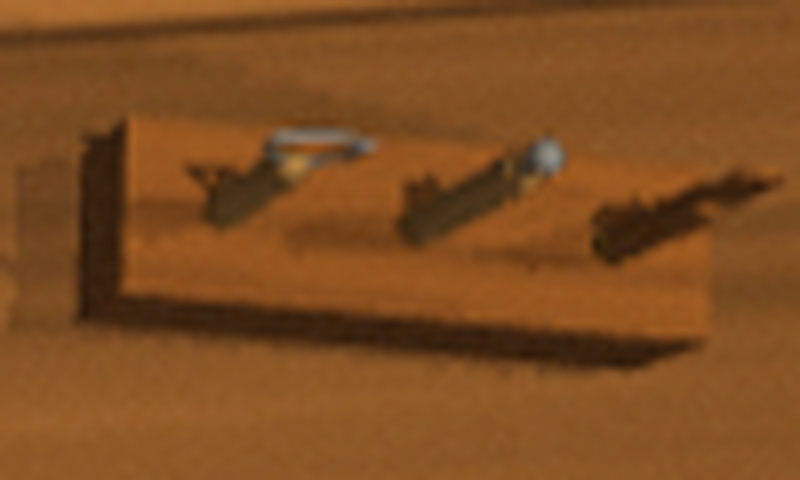

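View pics/s_block.png

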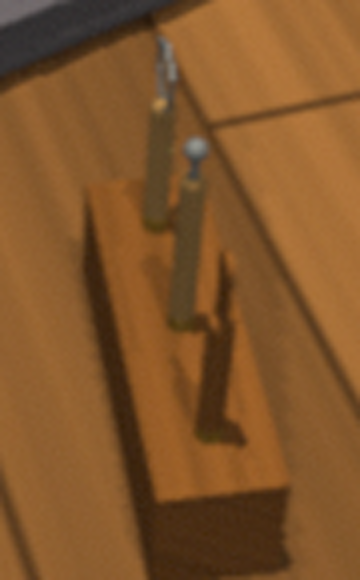

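View pics/s_scale.png

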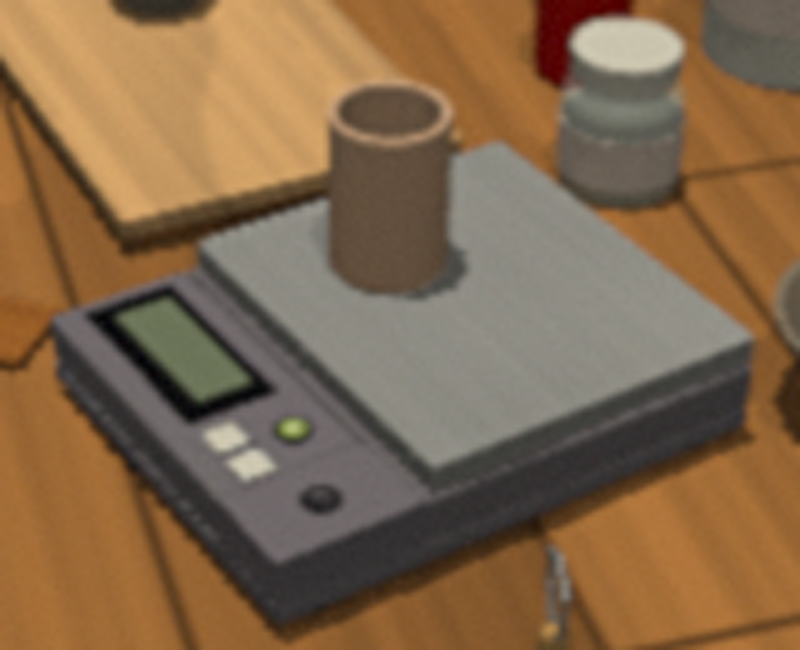

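```bash
cat > fit.py <<'E'
from h import *
T=lambda L,f,x,y:(np.array(L)/f+[x,y]-.5)
def R2(a): return np.array([[np.cos(a),-np.sin(a)],[np.sin(a),np.cos(a)]])
def place(p,L): L=np.array(L,float); return np.c_[L[:,:2]@R2(p[2]).T+p[:2],L[:,2]]
def fit(obs,x0):
    def res(p): return np.concatenate([(proj(c,place(p,L))-uv).ravel() for c,L,uv in obs])
    s=least_squares(res,x0,loss="soft_l1"); return s.x,[np.round((proj(c,place(s.x,L))-uv),1).tolist() for c,L,uv in obs]
tc=T([(240,682),(643,525),(567,478),(70,180),(455,48),(583,378),(182,520)],5,200,150)
sc=T([(55,318),(280,560),(321,498),(200,240),(500,142),(752,340),(432,475)],5,200,150)
pc=.04
L=[(-.13,.105,.045),(-.13,-.105,.045),(-.0925,-.08,.045),(pc-.09,.1025,.06),(pc+.09,.1025,.06),(pc+.09,-.1025,.06),(pc-.09,-.1025,.06)]
for cs in (("top","side"),("top",),("side",)):
    obs=[(c,L,tc if c=="top" else sc) for c in cs]
    p,e=fit(obs,[.6,0,.2]); print("scale",cs,p.round(4),e); print("hole",place(p,[(-.0925,-.08,.045)]).round(4))
# block
tb=T([(125,118),(708,338),(712,180),(122,292)],8,365,200)
sb=T([(155,503),(290,487),(88,187),(220,182)],4,270,250)
LB={"top":[(.0275,.09,.06),(-.0275,-.09,.06),(.0275,-.09,.06),(-.0275,.09,.06)],"side":[(-.0275,-.09,.06),(.0275,-.09,.06),(-.0275,.09,.06),(.0275,.09,.06)]}
for cs in (("top","side"),("top",),("side",)):
    p,e=fit([(c,LB[c],tb if c=="top" else sb) for c in cs],[.6,-.35,0]); print("block",cs,p.round(4),e)
# stylus top ball centre z .165 & base at z.06
ut=T([(545,156)],8,365,200)[0]; us=T([(196,149)],4,270,250)[0]
print("ball",atz("top",ut,.165).round(4),atz("side",us,.165).round(4))
print("base",atz("top",T([(412,228)],8,365,200)[0],.062).round(4),atz("side",T([(184,325)],4,270,250)[0],.062).round(4))
# beaker rim centre z .145
print("beaker rim",atz("top",T([(252,304)],5,200,150)[0],.145).round(4),atz("side",T([(391,112)],5,200,150)[0],.145).round(4))
M=np.load("masks.npz")
m=M["pinch_pot_top"];ys,xs=np.nonzero(m);print("pot",atz("top",(xs.mean(),ys.mean()),.045).round(4))
m=M["ware_board_top"];c,_=cv2.findContours(m.astype(np.uint8),0,2);c=max(c,key=cv2.contourArea)
bx=cv2.boxPoints(cv2.minAreaRect(c));print(bx.round(1).tolist());w=[atz("top",b,.024) for b in bx];print("board",np.mean(w,0).round(4),np.round(w,3).tolist())
E
python3 fit.py; python3 -c "
from h import *
crop('top',cv2.imread('pics/top0.png')[:,:,::-1],80,180,140,120,5,'t_board.png')"
```

```text
scale ('top', 'side') [0.5551 0.018  0.2645] [[[-2.1, -0.4], [-0.0, 2.4], [0.2, 0.6], [22.2, 67.1], [-76.5, 25.2], [-24.4, -65.9], [80.4, -28.2]], [[-0.2, -1.0], [-1.4, 0.8], [-0.1, 0.6], [0.8, 0.2], [2.2, 0.0], [1.8, 0.4], [0.2, -1.0]]]
hole [[ 0.4867 -0.0834  0.045 ]]
scale ('top',) [ 0.5819 -0.0061 -0.0271] [[[-10.2, -22.1], [-3.8, 5.9], [0.2, 0.3], [23.8, 44.5], [-54.1, 0.8], [1.2, -68.1], [86.0, -26.7]]]
hole [[ 0.4873 -0.0835  0.045 ]]
scale ('side',) [0.5538 0.0192 0.2821] [[[-1.1, -0.5], [-0.8, 0.8], [0.1, 0.5], [-0.3, 0.4], [0.6, -0.3], [1.1, -0.6], [0.4, -1.3]]]
hole [[ 0.4873 -0.0834  0.045 ]]
block ('top', 'side') [ 0.5093 -0.3387 -0.1703] [[[0.7, -0.4], [0.4, 1.6], [-0.1, -0.7], [0.0, -0.1]], [[0.2, 0.1], [0.0, 0.4], [0.5, -0.7], [-3.8, -1.8]]]
block ('top',) [ 0.5095 -0.3381 -0.1619] [[[0.3, -0.2], [0.2, 1.2], [-0.4, -1.1], [-0.1, 0.1]]]
block ('side',) [ 0.51   -0.3396 -0.1824] [[[0.1, 0.3], [0.0, 1.0], [1.6, -0.6], [-2.6, -1.5]]]
ball [ 0.5106 -0.3379  0.165 ] [ 0.5092 -0.3368  0.165 ]
base [ 0.5104 -0.3358  0.062 ] [ 0.5093 -0.3402  0.062 ]
beaker rim [0.5611 0.0599 0.145 ] [0.5602 0.0596 0.145 ]
pot [0.5286 0.4195 0.045 ]
[[80.5, 213.60000610351562], [190.5, 190.6999969482422], [206.60000610351562, 268.0], [96.5999984741211, 290.8999938964844]]
board [0.5314 0.3376 0.024 ] [[0.61, 0.501, 0.024], [0.652, 0.217, 0.024], [0.452, 0.18, 0.024], [0.412, 0.451, 0.024]]
```

View pics/t_board.png

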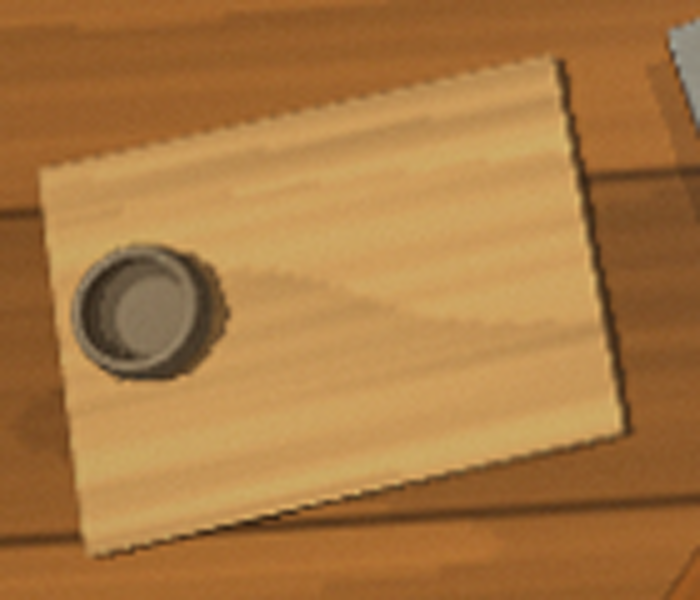

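```bash
cat > fit2.py <<'E'
import re
src=open('fit.py').read().replace("(70,180),(455,48),(583,378),(182,520)","(182,520),(70,180),(455,48),(583,378)")
exec(src.split("# block")[0])
bt=T([(40,170),(555,58),(627,433),(93,555)],5,80,180)
Lb=[(.1,.135,.024),(.1,-.135,.024),(-.1,-.135,.024),(-.1,.135,.024)]
p,e=fit([("top",Lb,bt)],[.53,.33,.2]); print("board",p.round(4),e); print("target",place(p,[(0,-.05,.024)]))
print("pot",atz("top",T([(137,311)],5,80,180)[0],.058))
E
python3 fit2.py
cat > go.py <<'E'
import sys
from h import *
from scipy.spatial.transform import Rotation as Ro
def go(x,y,z,jaw=None):
    s=r.get_state(); q=Ro.from_quat(s["eef_rot"]); d=q.inv().apply(np.array([x,y,z])-s["tool_pos"])*100
    Y=q.apply([0,1,0]); a=np.degrees(np.arctan2(Y[1],Y[0]))
    print("clock",s["clock"],"pos",s["tool_pos"].round(4),"F",s["contact_force"].round(2),"open",round(s["opening"],3),"jaw",round(a,2),"q",s["q"].round(2),"zaxis",q.apply([0,0,1]).round(4))
    print("shift cm",d.round(2),"yaw deg",None if jaw is None else round((a-jaw+90)%180-90,2))
if __name__=="__main__": go(*map(float,sys.argv[1:]))
E
python3 go.py .5607 .0597 .252; python3 go.py .5607 .0597 .110
```

```text
scale ('top', 'side') [0.5543 0.0187 0.2826] [[[-1.2, 0.4], [0.3, 1.6], [0.4, 0.1], [0.1, 0.1], [-0.4, 0.1], [-0.1, 0.0], [0.0, -0.3]], [[-0.8, -0.4], [-0.4, 1.0], [0.4, 0.7], [-0.0, 0.5], [0.8, -0.3], [1.4, -0.5], [0.7, -1.2]]]
hole [[ 0.4878 -0.0839  0.045 ]]
scale ('top',) [0.5549 0.0184 0.2843] [[[-0.9, 0.2], [0.5, 1.3], [0.5, -0.2], [0.2, -0.1], [-0.4, -0.0], [-0.2, -0.2], [0.1, -0.6]]]
hole [[ 0.4885 -0.0843  0.045 ]]
scale ('side',) [0.5538 0.0192 0.2821] [[[-1.1, -0.5], [-0.8, 0.8], [0.1, 0.5], [-0.3, 0.4], [0.6, -0.3], [1.1, -0.6], [0.4, -1.3]]]
hole [[ 0.4873 -0.0834  0.045 ]]
board [0.5327 0.3332 0.165 ] [[[0.1, -0.1], [0.3, -0.9], [0.3, 0.1], [-0.9, 0.6]]]
target [[0.54086734 0.28392    0.024     ]]
pot [0.52651106 0.41527772 0.058     ]
clock 0.9 pos [0.2684 0.5645 0.2527] F [ 0.03  0.13 -0.27] open 0.999 jaw 64.57 q [-1.09  0.69 -0.19  1.57  0.16  0.9  -0.22] zaxis [ 1.e-04  0.e+00 -1.e+00]
shift cm [-48.07 -33.04   0.07] yaw deg None
clock 0.9 pos [0.2684 0.5645 0.2527] F [ 0.03  0.13 -0.27] open 0.999 jaw 64.57 q [-1.09  0.69 -0.19  1.57  0.16  0.9  -0.22] zaxis [ 1.e-04  0.e+00 -1.e+00]
shift cm [-48.07 -33.04  14.27] yaw deg None
```

The pink beaker on the pan, at (251,213) in the top view, is the one meant; the one at (151,150) is red. The stylus is the middle tool, the only one topped by a ball, at top (433,219). Both are confirmed in the crops, so I'm moving above the beaker.

```bash
python3 -m inch '[[0,[-12,-8.25,0],0],[0,[-24,-16.5,0],0],[0,[-36,-24.8,0],0],[0,[-48.1,-33,0],0],[0,[-48.1,-33,0],0],[0,[-48.1,-33,0],0],[0,[-48.1,-33,0],0],[0,[-48.1,-33,0],0],[0,[-48.1,-33,0],0],[0,[-48.1,-33,0],0],[0,[-48.1,-33,0],0],[0,[-48.1,-33,0],0],[0,[-48.1,-33,0],0],[0,[-48.1,-33,0],0],[0,[-48.1,-33,0],0],[0,[-48.1,-33,0],0]]' 15; python3 go.py .5607 .0597 .110; python3 -c "
from h import *
a=viewer.snapshot('side');b=viewer.snapshot('top')
cv2.imwrite('pics/pre1.png',np.hstack([a[60:300,130:430],b[90:330,130:430]])[:,:,::-1])"
```

```text
clock: 2.5
tool_pos: [0.5604, 0.0619, 0.2529]
eef_rot: [0.219, 0.976, 0.0, -0.0]
contact_force: [1.1, 0.7, -0.4]
opening: 1.0
clock 2.5 pos [0.5604 0.0619 0.2529] F [ 1.05  0.68 -0.41] open 1.0 jaw 64.75 q [-0.03  0.61 -0.26  1.75  0.21  0.81  0.73] zaxis [-3.e-04  9.e-04 -1.e+00]
shift cm [-0.13 -0.19 14.29] yaw deg None
```

View pics/pre1.png

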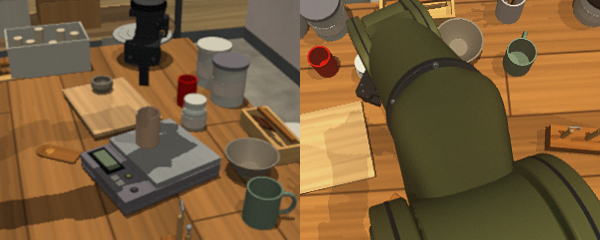

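```bash
python3 -c "
from h import *
s=r.get_state()['tool_pos'];print(proj('side',s-[0,0,.014]),s, r.get_state()['clock'])"; python3 go.py .5607 .0597 .110
```

```text
[[278.18433555 134.51932772]] [0.56063055 0.06134873 0.25283392] 2.6
clock 2.6 pos [0.5606 0.0613 0.2528] F [-0.54 -0.61  0.28] open 1.0 jaw 64.72 q [-0.03  0.61 -0.26  1.75  0.21  0.81  0.73] zaxis [-1.e-04  5.e-04 -1.e+00]
shift cm [-0.08 -0.15 14.28] yaw deg None
```

```bash
python3 -m inch '[[0,[-0.05,-0.1,4],0],[0,[-0.05,-0.1,8],0],[0,[-0.05,-0.1,11],0],[0,[-0.05,-0.1,13],0],[0,[-0.05,-0.1,14.3],0],[0,[-0.05,-0.1,14.3],0],[0,[-0.05,-0.1,14.3],0],[0,[-0.05,-0.1,14.3],0]]' 18; python3 -c "
from h import *
a=viewer.snapshot('side')
cv2.imwrite('pics/pre2.png',cv2.resize(a[100:260,200:360],None,fx=3.5,fy=3.5)[:,:,::-1])"; python3 go.py .5607 .0597 .110
```

```text
clock: 3.4
tool_pos: [0.562, 0.0591, 0.111]
eef_rot: [0.22, 0.975, 0.001, 0.001]
contact_force: [-0.5, 0.3, -0.1]
opening: 0.999
clock 3.45 pos [0.5619 0.059  0.1109] F [ 0.29  0.26 -0.39] open 0.998 jaw 64.57 q [-0.08  0.82 -0.19  1.86  0.29  0.48  0.66] zaxis [ 2.3e-03  5.0e-04 -1.0e+00]
shift cm [0.14 0.01 0.09] yaw deg None
```

View pics/pre2.png

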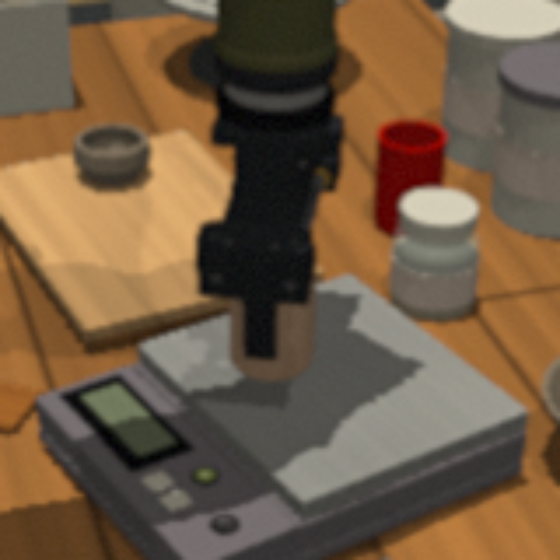

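The gripper straddles the beaker, with the near finger at crop (260,320), about half way up it. Now I close.

```bash
python3 -m inch '[[0.3,[0,0,0],0],[0.5,[0,0,0],0],[1,[0,0,0],0],[1,[0,0,0],0],[1,[0,0,0],0],[1,[0,0,0],0],[1,[0,0,0],0],[1,[0,0,0],0]]' 18; python3 go.py .5607 .0597 .210
```

```text
clock: 4.25
tool_pos: [0.5613, 0.059, 0.1099]
eef_rot: [0.22, 0.975, 0.0, 0.0]
contact_force: [0.7, 1.0, 2.5]
opening: 0.645
clock 4.25 pos [0.5613 0.059  0.1099] F [0.74 0.97 2.49] open 0.645 jaw 64.58 q [-0.08  0.82 -0.19  1.86  0.29  0.48  0.66] zaxis [ 5.e-04  4.e-04 -1.e+00]
shift cm [  0.08   0.04 -10.01] yaw deg None
```

```bash
python3 -m inch '[[1,[0,0,-1],0],[1,[0,0,-3],0],[1,[0,0,-6],0],[1,[0,0,-8],0],[1,[0,0,-8],0],[1,[0,0,-8],0],[1,[0,0,-8],0]]'; python3 go.py .541 .284 .190;  python3 -c "
from h import *
a=viewer.snapshot('side')
cv2.imwrite('pics/lift.png',cv2.resize(a[60:260,180:360],None,fx=3,fy=3)[:,:,::-1])"
```

```text
clock: 4.95
tool_pos: [0.5601, 0.0584, 0.1885]
eef_rot: [0.22, 0.975, -0.001, -0.001]
contact_force: [0.2, 0.6, -2.1]
opening: 0.643
clock 4.95 pos [0.5601 0.0584 0.1885] F [ 0.18  0.62 -2.08] open 0.643 jaw 64.57 q [-0.05  0.7  -0.24  1.81  0.25  0.66  0.7 ] zaxis [-2.5e-03 -7.0e-04 -1.0e+00]
shift cm [11.41 19.55 -0.16] yaw deg None
```

View pics/lift.png

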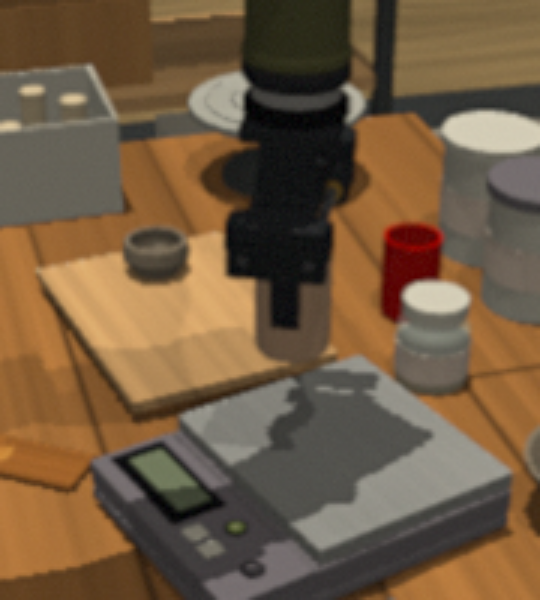

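The beaker hangs upright in the gripper at crop (293,315) and the pan is empty. I'm carrying it to the free half of the board.

```bash
python3 -m inch '[[1,[1,1.8,0],0],[1,[3,5.2,0],0],[1,[5.3,9,0],0],[1,[7.6,13,0],0],[1,[9.6,16.5,0],0],[1,[10.8,18.5,0],0],[1,[11.4,19.5,0],0],[1,[11.4,19.5,0],0],[1,[11.4,19.5,0],0],[1,[11.4,19.5,0],0],[1,[11.4,19.5,0],0]]'; python3 go.py .541 .284 .074;  python3 -c "
from h import *
a=viewer.snapshot('side')
cv2.imwrite('pics/over.png',cv2.resize(a[60:260,160:340],None,fx=3,fy=3)[:,:,::-1])"
```

```text
clock: 6.1
tool_pos: [0.5424, 0.2818, 0.1897]
eef_rot: [0.221, 0.975, -0.001, 0.0]
contact_force: [0.0, 1.0, -2.0]
opening: 0.648
clock 6.1 pos [0.5424 0.2818 0.1897] F [ 0.01  1.   -1.99] open 0.648 jaw 64.42 q [-0.44  0.75 -0.2   1.67  0.2   0.74  0.39] zaxis [ 0.     -0.0012 -1.    ]
shift cm [ 0.23  0.15 11.57] yaw deg None
```

View pics/over.png

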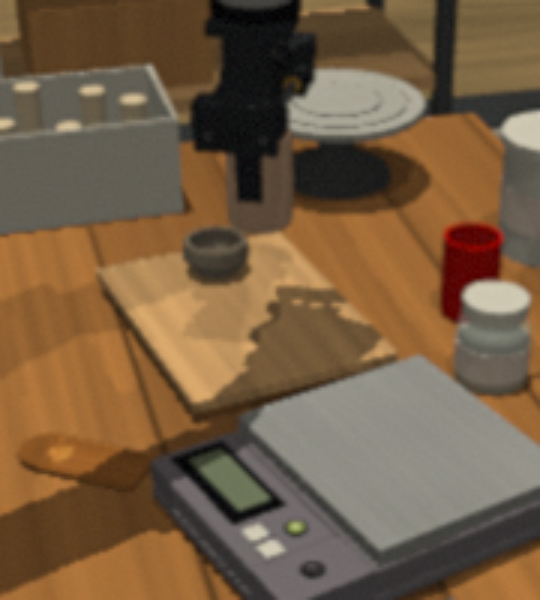

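```bash
python3 -c "
from h import *
def f(X):
  p=proj('side',X)[0]; return ((p-[160,60])*3).round(0)
print('target',f([.541,.284,.024]),'pot top',f([.527,.415,.058]),'beaker base',f([.542,.282,.139]))"
```

```text
target [262. 332.] pot top [216. 239.] beaker base [261. 221.]
```

```bash
python3 -m inch '[[1,[0,0,2],0],[1,[0,0,5],0],[1,[0,0,8],0],[1,[0,0,10],0],[1,[0,0,10.9],0],[1,[0,0,11.2],0],[1,[0,0,11.2],0],[1,[0,0,11.2],0]]'; python3 go.py .541 .284 .074
```

```text
clock: 6.95
tool_pos: [0.5426, 0.2842, 0.0789]
eef_rot: [0.22, 0.975, 0.001, 0.001]
contact_force: [0.7, -0.5, -1.8]
opening: 0.645
clock 6.95 pos [0.5426 0.2842 0.0789] F [ 0.71 -0.46 -1.75] open 0.645 jaw 64.56 q [-0.47  0.91 -0.15  1.73  0.25  0.52  0.35] zaxis [ 0.0018  0.0012 -1.    ]
shift cm [ 0.14 -0.09  0.49] yaw deg None
```

```bash
python3 -m inch '[[1,[0,0,0.2],0],[1,[0,0,0.35],0],[1,[0,0,0.4],0],[1,[0,0,0.4],0],[1,[0,0,0.4],0]]'; python3 go.py .541 .284 .074
```

```text
clock: 7.45
tool_pos: [0.542, 0.2839, 0.0739]
eef_rot: [0.22, 0.975, 0.0, 0.0]
contact_force: [-0.5, -0.1, 0.6]
opening: 0.646
clock 7.45 pos [0.542  0.2839 0.0739] F [-0.45 -0.11  0.57] open 0.646 jaw 64.58 q [-0.47  0.92 -0.15  1.73  0.25  0.51  0.34] zaxis [ 3.e-04  2.e-04 -1.e+00]
shift cm [ 0.09 -0.03 -0.01] yaw deg None
```

The force went from -1.9 N (hanging load) to +0.6 N, so the beaker stands on the board. Releasing it.

```bash
python3 -m inch '[[0.3,[0,0,0.05],0],[0.2,[0,0,0.05],0],[0,[0,0,0.05],0],[0,[0,0,0.05],0],[0,[0,0,0.05],0],[0,[0,0,0.05],0]]';  python3 -c "
from h import *
a=viewer.snapshot('side')
cv2.imwrite('pics/rel.png',cv2.resize(a[60:260,160:340],None,fx=3,fy=3)[:,:,::-1])"; python3 go.py .541 .284 .26
```

```text
clock: 8.05
tool_pos: [0.5419, 0.2839, 0.0732]
eef_rot: [0.22, 0.975, 0.0, -0.0]
contact_force: [-0.2, -0.5, 1.1]
opening: 0.997
clock 8.1 pos [0.5419 0.2839 0.0732] F [-0.03 -0.23 -0.45] open 0.999 jaw 64.57 q [-0.47  0.92 -0.15  1.73  0.25  0.51  0.34] zaxis [ 1.e-04  1.e-04 -1.e+00]
shift cm [  0.08  -0.03 -18.68] yaw deg None
```

View pics/rel.png

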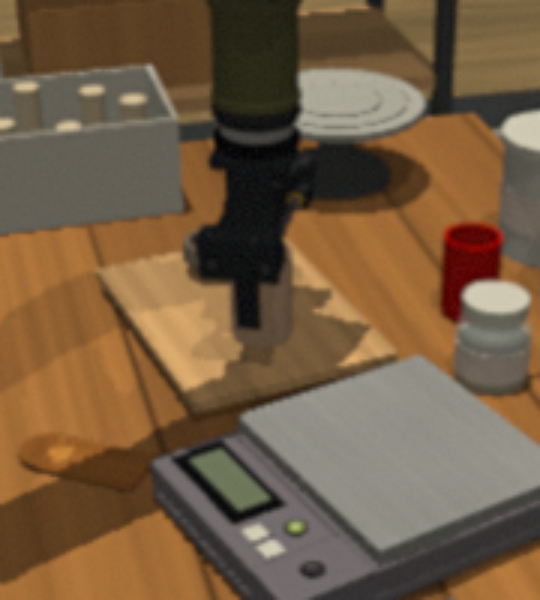

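The beaker stands on the board at crop (265,320) with the fingers open. I retreat straight up.

```bash
python3 -m inch '[[0,[0,0,-2],0],[0,[0,0,-6],0],[0,[0,0,-11],0],[0,[0,0,-16],0],[0,[0,0,-19],0],[0,[0,0,-19],0],[0,[0,0,-19],0]]'; python3 -c "
from h import *
a=viewer.snapshot('side');b=viewer.snapshot('top')
cv2.imwrite('pics/placed.png',cv2.resize(np.hstack([a[100:260,160:340],b[150:310,60:260]]),None,fx=2,fy=2)[:,:,::-1])"; python3 go.py .51 -.3383 .26 -9.75;
```

```text
clock: 8.8
tool_pos: [0.5419, 0.2838, 0.2636]
eef_rot: [0.22, 0.975, 0.0, 0.0]
contact_force: [0.0, -0.8, -0.3]
opening: 1.0
clock 8.9 pos [0.541  0.2832 0.2617] F [0.49 0.17 0.44] open 1.0 jaw 64.58 q [-0.43  0.66 -0.22  1.6   0.17  0.9   0.41] zaxis [-0.0025 -0.0017 -1.    ]
shift cm [-23.88 -57.47   0.29] yaw deg 74.33
```

View pics/placed.png

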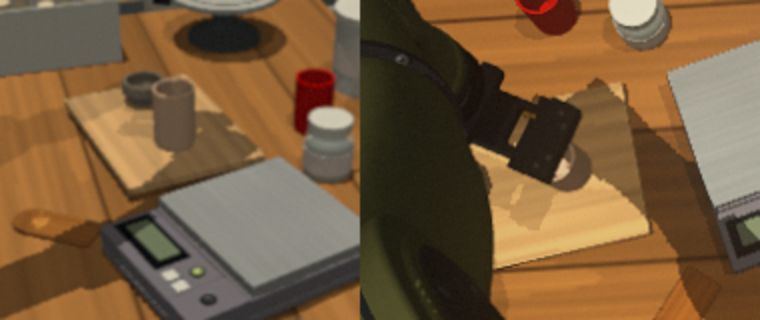

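The side crop shows the beaker upright at (174,115), in front of the pot at (140,88), and the pan is empty. Next is the stylus.

```bash
python3 -m inch '[[0,[-1,-2.4,0],4],[0,[-3,-7.1,0],12],[0,[-4.8,-11.5,0],20],[0,[-6.6,-16,0],28],[0,[-8.5,-20.5,0],36],[0,[-10.4,-25,0],44],[0,[-12.2,-29.5,0],52],[0,[-14,-34,0],60],[0,[-16,-38.5,0],68],[0,[-17.8,-43,0],74.3],[0,[-19.7,-47.5,0],74.3],[0,[-21.5,-52,0],74.3],[0,[-23,-55.5,0],74.3],[0,[-23.9,-57.5,0],74.3],[0,[-23.9,-57.5,0],74.3],[0,[-23.9,-57.5,0],74.3],[0,[-23.9,-57.5,0],74.3],[0,[-23.9,-57.5,0],74.3]]' 30; python3 go.py .51 -.338 .125 -9.75; python3 -c "
from h import *
a=viewer.snapshot('side');b=viewer.snapshot('top')
cv2.imwrite('pics/sty.png',cv2.resize(np.hstack([a[200:400,220:380],b[150:350,320:500]]),None,fx=2.3,fy=2.3)[:,:,::-1])"
```

```text
clock: 10.7
tool_pos: [0.5114, -0.3359, 0.2629]
eef_rot: [0.764, 0.646, 0.0, -0.001]
contact_force: [0.3, -1.0, 0.2]
opening: 0.997
clock 10.7 pos [ 0.5114 -0.3359  0.2629] F [ 0.34 -0.95  0.17] open 0.997 jaw -9.56 q [ 0.45  0.66  0.09  1.6  -0.08  0.88  0.41] zaxis [-5.0e-04  1.5e-03 -1.0e+00]
shift cm [-0.25 -0.09 13.79] yaw deg 0.19
```

View pics/sty.png

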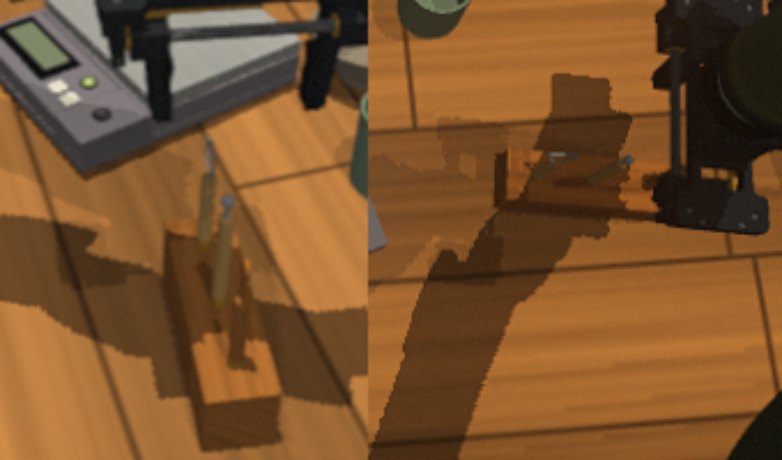

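```bash
python3 -m inch '[[0,[-0.1,0,3],0],[0,[-0.2,0,7],0],[0,[-0.2,0,10],0],[0,[-0.2,0,12.5],0],[0,[-0.2,0,13.5],0],[0,[-0.2,0,13.7],0],[0,[-0.2,0,13.7],0],[0,[-0.2,0,13.7],0],[0,[-0.2,0,13.7],0]]' 30; python3 go.py .51 -.338 .125 -9.75; python3 -c "
from h import *
a=viewer.snapshot('side')
print(proj('side',[[.51,-.338,.165],[.51,-.338,.062]]))
cv2.imwrite('pics/sty2.png',cv2.resize(a[230:400,240:400],None,fx=3.5,fy=3.5,interpolation=cv2.INTER_CUBIC)[:,:,::-1])"
```

```text
clock: 11.7
tool_pos: [0.5112, -0.3405, 0.1275]
eef_rot: [0.765, 0.645, 0.0, 0.001]
contact_force: [0.4, -0.6, -0.5]
opening: 1.001
clock 11.7 pos [ 0.5112 -0.3405  0.1275] F [ 0.36 -0.63 -0.45] open 1.001 jaw -9.73 q [ 0.48  0.84  0.07  1.71 -0.09  0.59  0.42] zaxis [ 0.002  -0.0012 -1.    ]
shift cm [ 0.22 -0.16  0.25] yaw deg 0.02
[[319.22752216 287.16799131]
 [315.43850825 329.72551683]]
```

View pics/sty2.png

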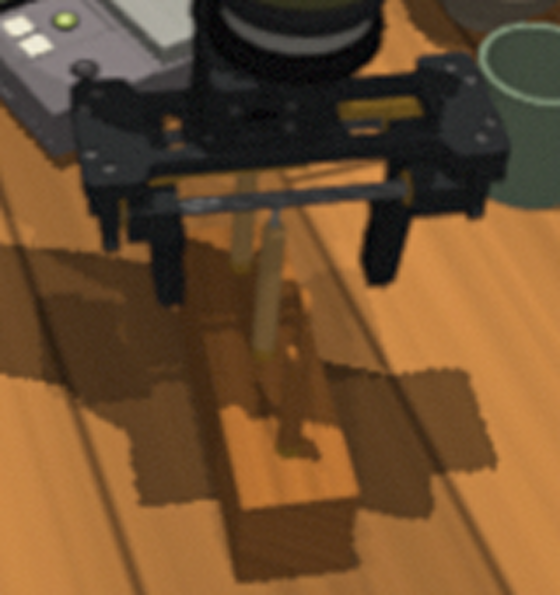

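```bash
python3 -m inch '[[0,[0,0,0],0],[0,[0,0,0],0],[0,[0,0,0],0]]' 30; python3 go.py .51 -.338 .125 -9.75
```

```text
clock: 12.05
tool_pos: [0.5105, -0.34, 0.1263]
eef_rot: [0.765, 0.645, 0.0, 0.0]
contact_force: [-0.8, -0.6, 0.6]
opening: 1.003
clock 12.05 pos [ 0.5105 -0.34    0.1263] F [-0.8  -0.61  0.58] open 1.003 jaw -9.73 q [ 0.48  0.84  0.07  1.71 -0.09  0.59  0.42] zaxis [ 2.e-04 -0.e+00 -1.e+00]
shift cm [ 0.19 -0.09  0.13] yaw deg 0.02
```

```bash
python3 -m inch '[[0.2,[0.2,-0.05,0.1],0],[0.5,[0.2,-0.05,0.1],0],[0.7,[0.2,-0.05,0.1],0],[0.8,[0.2,-0.05,0.1],0],[1,[0.2,-0.05,0.1],0],[1,[0.2,-0.05,0.1],0],[1,[0.2,-0.05,0.1],0],[1,[0.2,-0.05,0.1],0],[1,[0.2,-0.05,0.1],0],[1,[0.2,-0.05,0.1],0]]' 30; python3 go.py .51 -.338 .125 -9.75; python3 -c "
from h import *
a=viewer.snapshot('side')
cv2.imwrite('pics/sty3.png',cv2.resize(a[230:400,240:400],None,fx=3.5,fy=3.5,interpolation=cv2.INTER_CUBIC)[:,:,::-1])"
```

```text
clock: 13.05
tool_pos: [0.5104, -0.338, 0.1252]
eef_rot: [0.765, 0.645, 0.0, 0.0]
contact_force: [0.2, 0.3, 0.5]
opening: 0.128
clock 13.05 pos [ 0.5104 -0.338   0.1252] F [0.24 0.34 0.51] open 0.128 jaw -9.73 q [ 0.47  0.84  0.07  1.72 -0.09  0.59  0.42] zaxis [ 1.e-04  0.e+00 -1.e+00]
shift cm [-0.01 -0.03  0.02] yaw deg 0.02
```

View pics/sty3.png

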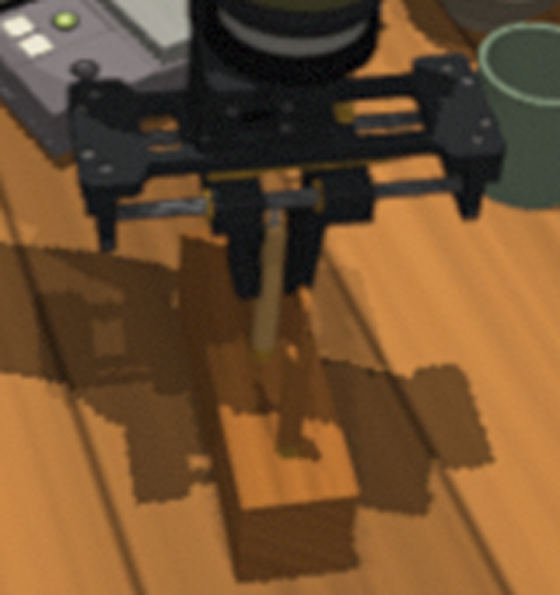

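```bash
python3 -m inch '[[1,[0,0,-0.5],0],[1,[0,0,-2],0],[1,[0,0,-4],0],[1,[0,0,-6],0],[1,[0,0,-8],0],[1,[0,0,-9],0],[1,[0,0,-9],0],[1,[0,0,-9],0],[1,[0,0,-9],0]]' 40; python3 go.py .4878 -.0837 .2; python3 -c "
from h import *
a=viewer.snapshot('side');b=viewer.snapshot('top')
cv2.imwrite('pics/sty4.png',cv2.resize(a[190:400,220:420],None,fx=2.8,fy=2.8,interpolation=cv2.INTER_CUBIC)[:,:,::-1])"
```

```text
clock: 14.0
tool_pos: [0.5098, -0.3375, 0.2142]
eef_rot: [0.764, 0.645, -0.0, -0.001]
contact_force: [0.6, 0.0, -0.5]
opening: 0.118
clock 14.0 pos [ 0.5098 -0.3375  0.2142] F [ 0.6   0.02 -0.45] open 0.118 jaw -9.72 q [ 0.46  0.72  0.09  1.66 -0.08  0.77  0.41] zaxis [-0.0017  0.0012 -1.    ]
shift cm [24.65 -6.45  1.46] yaw deg None
```

View pics/sty4.png

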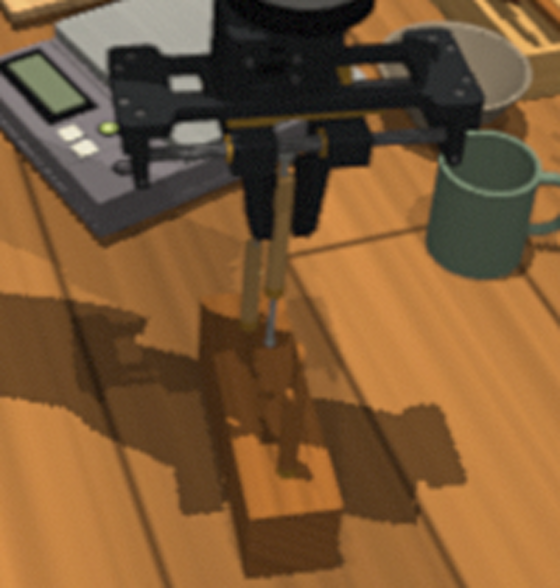

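```bash
python3 -m inch '[[1,[0,-2,0],0],[1,[0,-5,0],0],[1,[0,-6.45,0],0],[1,[2,-6.45,0],0],[1,[6,-6.45,0],0],[1,[10,-6.45,0],0],[1,[14,-6.45,0],0],[1,[18,-6.45,0],0],[1,[21.5,-6.45,0],0],[1,[23.8,-6.45,0],0],[1,[24.6,-6.45,0],0],[1,[24.6,-6.45,0],0],[1,[24.6,-6.45,0],0],[1,[24.6,-6.45,0],0],[1,[24.6,-6.45,0],0]]' 40; python3 go.py .4878 -.0837 .19; python3 -c "
from h import *
a=viewer.snapshot('side');b=viewer.snapshot('top')
np.save('a.npy',a);np.save('b.npy',b)
s=r.get_state()['tool_pos']; print(s)
tip=s+[0,0,-.110]; print('pred tip',proj('side',tip),proj('top',tip),'hole',proj('side',[.4878,-.0839,.045]),proj('top',[.4878,-.0839,.045]))
crop('side',a,200,150,140,120,5,'h_s.png'); crop('top',b,240,150,140,120,5,'h_t.png')"
```

```text
clock: 15.6
tool_pos: [0.4881, -0.0861, 0.2152]
eef_rot: [0.765, 0.644, -0.0, 0.0]
contact_force: [-0.2, -0.5, -0.5]
opening: 0.125
clock 15.6 pos [ 0.4881 -0.0861  0.2152] F [-0.18 -0.49 -0.45] open 0.125 jaw -9.88 q [-0.    0.58  0.13  2.   -0.13  0.56  0.05] zaxis [-1.e-04 -6.e-04 -1.e+00]
shift cm [ 0.24 -0.07  2.52] yaw deg None
[ 0.48819782 -0.08554248  0.21523094]
pred tip [[264.37203645 227.80134024]] [[316.13836641 241.16543094]] hole [[264.11597749 249.75112817]] [[313.23904646 245.20458414]]
```

View pics/h_s.png

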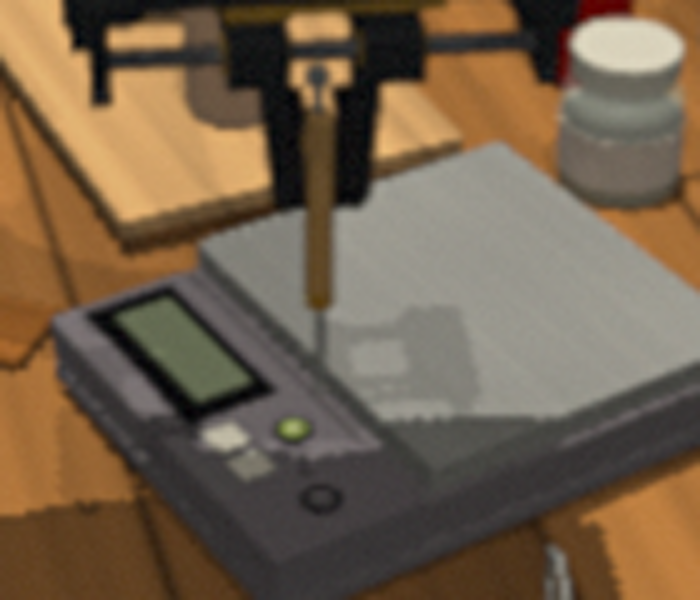

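View pics/h_t.png

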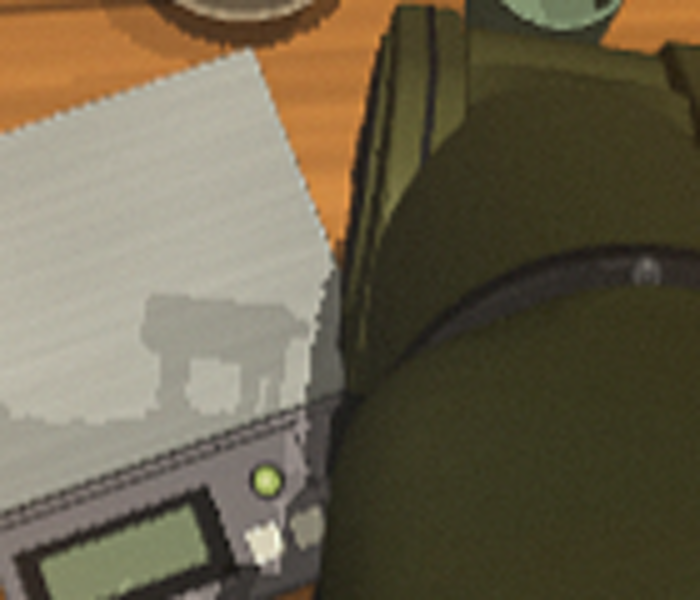

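```bash
python3 -c "
from h import *
a=np.load('a.npy'); s=np.array([.4881,-.0855,.2152])
for h,n in ((.15,'ballc'),(.125,'htop'),(.045,'hbot'),(0.003,'tipc')):
  print(n,((proj('side',s+[0,0,-.11+h])-[200,150]+.5)*5).round(1), ((proj('side',s+[0,0,-.11+h])-[235,160]+.5)*10).round(1))
crop('side',a,235,160,60,50,12,'h_s1.png');crop('side',a,235,205,60,50,12,'h_s2.png')"
```

```text
ballc [[322.6  75.5]] [[295.2  51. ]]
htop [[322.8 132.2]] [[295.7 164.4]]
hbot [[323.6 302.6]] [[297.3 505.2]]
tipc [[324.1 385.8]] [[298.1 671.5]]
```

View pics/h_s2.png

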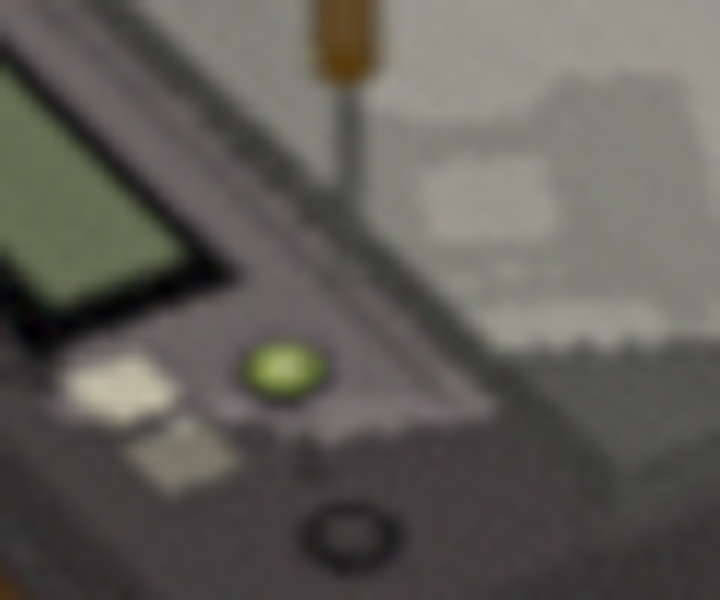

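View pics/h_s1.png

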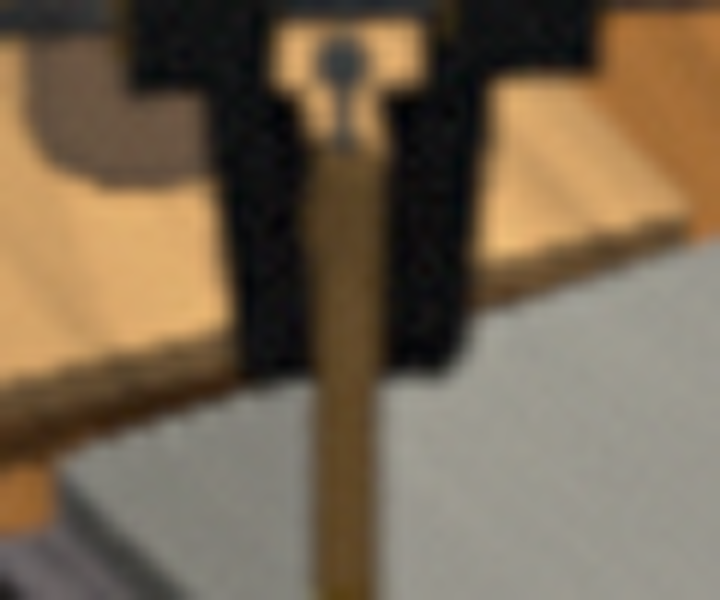

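```bash
python3 -c "
from h import *
for uv in ((312.9,245.1),):print('top hole',atz('top',uv,.045).round(4))
for uv in ((263.7,249.1),(263.75,249.25),(264.6,248.85)):print('side hole',atz('side',uv,.045).round(4))
b=cv2.imread('pics/top0.png')[:,:,::-1];crop('top',b,298,230,30,30,20,'t_hole.png')
b=cv2.imread('pics/side0.png')[:,:,::-1];crop('side',b,249,235,30,30,20,'s_hole.png')"
```

```text
top hole [ 0.4881 -0.0831  0.045 ]
side hole [ 0.4875 -0.0816  0.045 ]
side hole [ 0.4875 -0.0821  0.045 ]
side hole [ 0.4896 -0.0813  0.045 ]
```

View pics/t_hole.png

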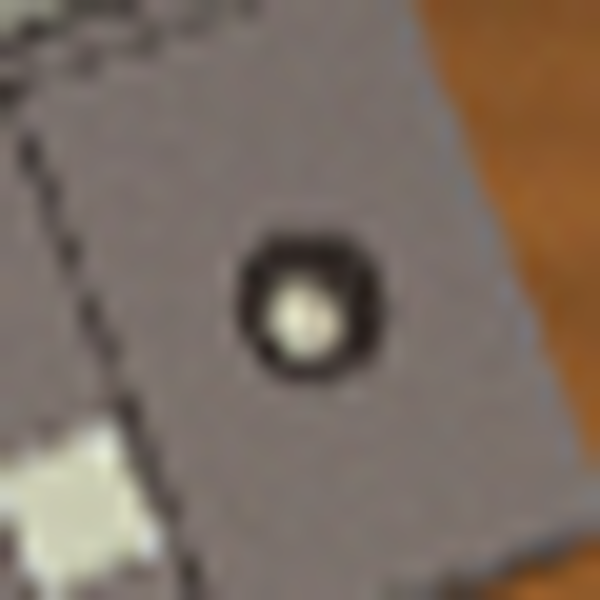

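View pics/s_hole.png

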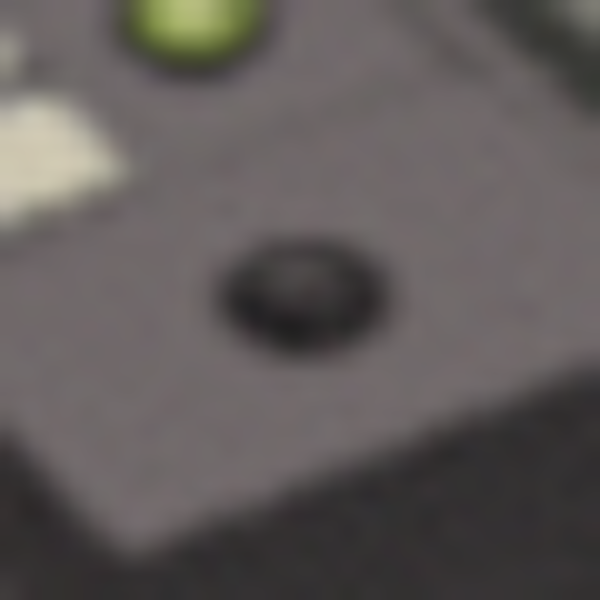

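```bash
python3 go.py .4886 -.0835 .163; python3 -m inch '[[1,[0.1,0,1],0],[1,[0.2,0,3],0],[1,[0.2,0,4.6],0],[1,[0.2,0,5.2],0],[1,[0.2,0,5.2],0],[1,[0.2,0,5.2],0],[1,[0.2,0,5.2],0],[1,[0.2,0,5.2],0],[1,[0.2,0,5.2],0]]' 40;  python3 go.py .4886 -.0835 .163; python3 -c "
from h import *
a=viewer.snapshot('side')
crop('side',a,235,205,60,50,12,'h_s3.png')"; python3 go.py .4886 -.0835 .163
```

```text
clock 15.7 pos [ 0.4882 -0.0855  0.2152] F [ 0.17  0.41 -1.13] open 0.12 jaw -9.82 q [-0.    0.58  0.13  2.   -0.13  0.56  0.05] zaxis [ 1.e-04 -2.e-04 -1.e+00]
shift cm [0.21 0.   5.22] yaw deg None
clock: 16.6
tool_pos: [0.4889, -0.0826, 0.1636]
eef_rot: [0.764, 0.645, 0.0, 0.0]
contact_force: [-0.1, 0.3, -0.7]
opening: 0.125
clock 16.6 pos [ 0.4889 -0.0826  0.1636] F [-0.13  0.28 -0.71] open 0.125 jaw -9.72 q [ 0.01  0.67  0.1   2.04 -0.15  0.43  0.06] zaxis [ 9.e-04 -0.e+00 -1.e+00]
shift cm [-0.09 -0.02  0.06] yaw deg None
clock 16.65 pos [ 0.4889 -0.0826  0.1635] F [-0.07  0.87 -0.35] open 0.124 jaw -9.72 q [ 0.01  0.67  0.1   2.04 -0.15  0.43  0.06] zaxis [ 8.e-04  0.e+00 -1.e+00]
shift cm [-0.09 -0.01  0.05] yaw deg None
```

View pics/h_s3.png

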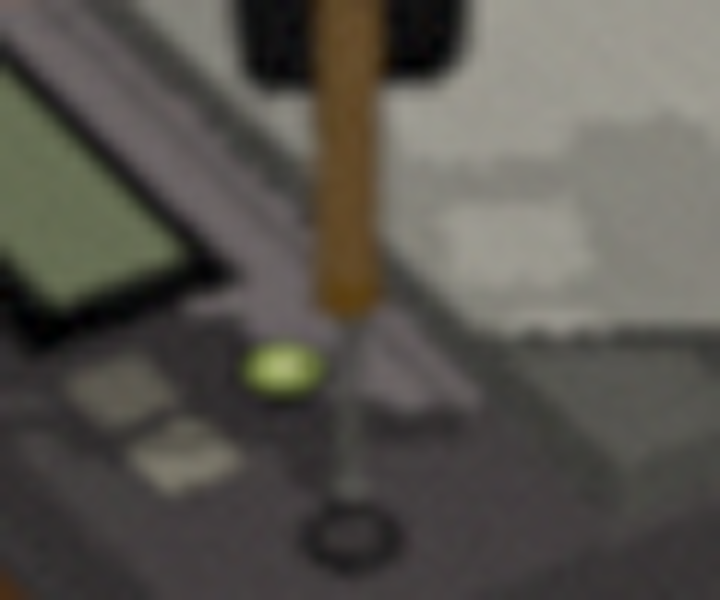

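```bash
python3 -m inch '[[1,[-0.05,0,0.3],0],[1,[-0.05,0,0.7],0],[1,[-0.05,0,1.0],0],[1,[-0.05,0,1.2],0],[1,[-0.05,0,1.2],0],[1,[-0.05,0,1.2],0],[1,[-0.05,0,1.2],0],[1,[-0.05,0,1.2],0]]' 40;  python3 -c "
from h import *
a=viewer.snapshot('side')
a=cv2.convertScaleAbs(a,alpha=1.8)
crop('side',a,235,205,60,50,12,'h_s4.png')"; python3 go.py .4886 -.0835 .138
```

```text
clock: 17.45
tool_pos: [0.4886, -0.0831, 0.1513]
eef_rot: [0.765, 0.645, 0.0, 0.0]
contact_force: [0.5, -0.3, -1.1]
opening: 0.12
clock 17.5 pos [ 0.4887 -0.0831  0.1513] F [ 0.48  0.47 -0.25] open 0.126 jaw -9.73 q [ 0.02  0.7   0.09  2.05 -0.15  0.4   0.06] zaxis [ 3.e-04  0.e+00 -1.e+00]
shift cm [-0.04 -0.    1.33] yaw deg None
```

View pics/h_s4.png

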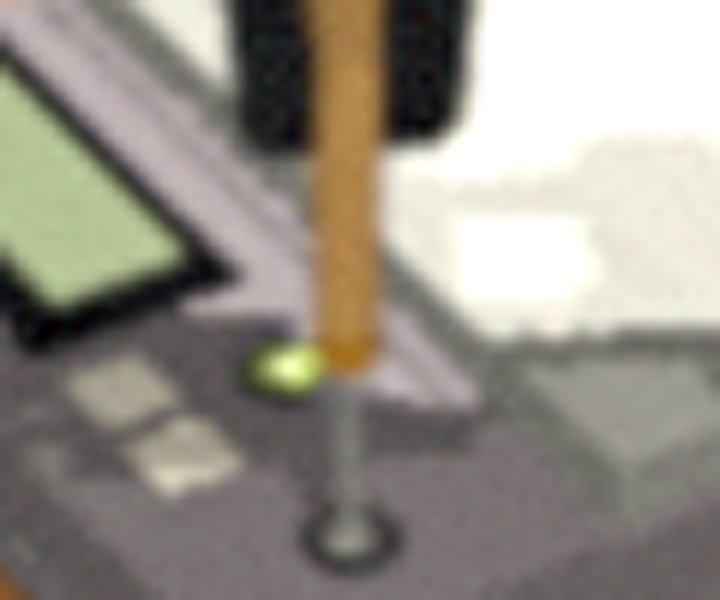

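The ball is inside the collar at crop (348,545), 3.7 mm below the mouth, and there is no contact force. Continuing to the button.

```bash
python3 -m inch '[[1,[0,0,0.3],0],[1,[0,0,0.6],0],[1,[0,0,0.8],0],[1,[0,0,0.8],0],[1,[0,0,0.8],0]]' 50; python3 go.py .4886 -.0835 .138; python3 -m inch '[[1,[0,0,0.2],0],[1,[0,0,0.3],0],[1,[0,0,0.3],0],[1,[0,0,0.3],0]]' 50; python3 go.py .4886 -.0835 .138
```

```text
clock: 18.0
tool_pos: [0.4885, -0.0831, 0.1431]
eef_rot: [0.765, 0.645, -0.0, -0.0]
contact_force: [-0.3, -0.6, 0.1]
opening: 0.118
clock 18.0 pos [ 0.4885 -0.0831  0.1431] F [-0.33 -0.58  0.09] open 0.118 jaw -9.73 q [ 0.02  0.71  0.09  2.06 -0.16  0.38  0.06] zaxis [-2.e-04  1.e-04 -1.e+00]
shift cm [-0.03  0.02  0.51] yaw deg None
clock: 18.4
tool_pos: [0.4886, -0.0831, 0.1403]
eef_rot: [0.765, 0.645, 0.0, 0.0]
contact_force: [0.3, -0.6, 2.3]
opening: 0.119
clock 18.4 pos [ 0.4886 -0.0831  0.1403] F [ 0.32 -0.61  2.33] open 0.119 jaw -9.73 q [ 0.02  0.72  0.09  2.06 -0.16  0.37  0.06] zaxis [ 2.e-04  0.e+00 -1.e+00]
shift cm [-0.04  0.    0.23] yaw deg None
```

```bash
python3 -m inch '[[1,[0,0,0.1],0],[1,[0,0,0.2],0],[1,[0,0,0.25],0],[1,[0,0,0.25],0],[1,[0,0,0.25],0]]' 50; python3 go.py .4886 -.0835 .138; python3 -m inch '[[1,[0,0,0.1],0],[1,[0,0,0.1],0],[1,[0,0,0.1],0],[1,[0,0,0.1],0]]' 50; python3 go.py .4886 -.0835 .138
```

```text
clock: 18.9
tool_pos: [0.4887, -0.0831, 0.1378]
eef_rot: [0.765, 0.645, 0.0, 0.0]
contact_force: [0.3, -0.1, 3.2]
opening: 0.122
clock 18.9 pos [ 0.4887 -0.0831  0.1378] F [ 0.33 -0.06  3.23] open 0.122 jaw -9.73 q [ 0.02  0.72  0.08  2.06 -0.16  0.37  0.06] zaxis [ 3.e-04  0.e+00 -1.e+00]
shift cm [-0.04 -0.   -0.02] yaw deg None
clock: 19.3
tool_pos: [0.489, -0.0832, 0.1372]
eef_rot: [0.765, 0.645, 0.0, 0.0]
contact_force: [0.1, -0.2, 8.2]
opening: 0.121
clock 19.3 pos [ 0.489  -0.0832  0.1372] F [ 0.15 -0.21  8.24] open 0.121 jaw -9.73 q [ 0.02  0.72  0.08  2.06 -0.16  0.36  0.06] zaxis [ 1.1e-03 -1.0e-04 -1.0e+00]
shift cm [-0.04 -0.03 -0.08] yaw deg None
```

The force rose from 3.2 to 8.2 N over only 0.6 mm, so the button is at its stop. I'm holding and checking the scene.

```bash
python3 -m inch '[[1,[0,0,0],0],[1,[0,0,0],0],[1,[0,0,0],0],[1,[0,0,0],0],[1,[0,0,0],0],[1,[0,0,0],0]]' 50; python3 -c "
from h import *
a=viewer.snapshot('side');b=viewer.snapshot('top')
cv2.imwrite('pics/end.png',cv2.resize(np.hstack([a[100:280,180:360],b[140:320,60:260]]),None,fx=2,fy=2,interpolation=cv2.INTER_CUBIC)[:,:,::-1]); print(atz('top',(0,0),0))"; python3 go.py .4886 -.0835 .138
```

```text
clock: 19.9
tool_pos: [0.489, -0.0832, 0.1372]
eef_rot: [0.765, 0.645, 0.0, 0.0]
contact_force: [-0.7, 0.9, 7.7]
opening: 0.117
[1.32089285 0.81838841 0.        ]
clock 20.0 pos [ 0.489  -0.0832  0.1372] F [-0.79  1.03  8.07] open 0.117 jaw -9.73 q [ 0.02  0.72  0.08  2.06 -0.16  0.36  0.06] zaxis [ 1.1e-03 -1.0e-04 -1.0e+00]
shift cm [-0.03 -0.03 -0.08] yaw deg None
```

View pics/end.png

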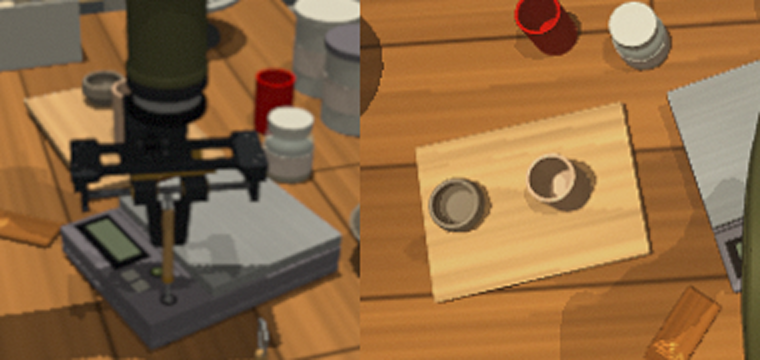

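The top crop shows the beaker upright on the board at (552,180), clear of the pot at (458,205). In the side crop the pan is empty and the stylus is down the hole at (168,298), with a steady 8 N push. Handing in.

```bash
python3 -c "
from plant import r
print(r.finish_job()); s=r.get_state(); print(s['clock'],s['contact_force'],s['tool_pos'],s['opening'])"
```

```text
the job is handed in; nothing more can be done
None
the job is handed in; nothing more can be done
```

I moved the beaker from the pan to the free half of the ware board. I then took the ball stylus from the tool block's middle hole, pressed the recessed button to its stop, and handed the job in at 20 s still holding it down. No verdict is reported on handing in.

**Last checks before handing in:**
- **Beaker:** it stands upright and released on the board, about 130 mm from the pinch pot, centre to centre.
- **Pan:** it is empty in the side view. In the last top view the arm hides most of it.
- **Button:** the push rose from 3.2 N to about 8 N within 0.6 mm of travel, which shows the button was at its stop, and it held steady at about 8 N. The gripper opening matches the 12 mm handle, at a commanded grip of 50 N.
- **Bystanders:** none looked moved where they show in the last pictures; the tool block, mug and bowl were not in those final crops.

**Disagreement:** the two cameras differed by 1–2 mm on where the hole is. I settled it by comparing the stylus tip with the hole in the side view, because the arm hides the hole from above. The ball then went in without any side force. I had no direct reading of the button joint itself.

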